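Feel for the hidden catch and open the waste pot

ROBOT

A 6-joint arm with a two-finger parallel gripper is mounted at the origin on the work surface. World frame = base frame: x ahead of the robot, y to its left, z up, the work surface at z = 0. Lengths are in m, angles in degrees, forces in N, time in s.
With the tool pointing down it reaches from about 0.325 to 0.775 m from the base axis. Payload 9.3 kg.
Tool frame: the origin (TCP) lies at the very end of the fingers, on their centre line; the grasp point (between the pads) lies 19 mm behind it; z points along the fingers, y is the line along which they close (so a half turn about z gives the same grasp; the last joint's range is limited). The gripper opens to 85 mm and grips with 20 to 120 N. Pads are 22 mm wide; open, the fingers measure 114 mm over their backs; the gripper's body (76 mm by 85 mm) begins 54 mm behind the grasp point. The pads swing forward as they close: fully open they stand 13 mm farther back than shut.
Start: joints at [-75.149, 14.817, 1.232, 76.415, 0, 81.257], TCP at [0.22, -0.504, 0.196] pointing down, gripper open.
Joint ranges: [-174.27, 174.27], [-52.1, 104.24], [-59.71, 78.15], [-110.17, 111.67], [-87.03, 83.33], [-180, 180]. Speed limits (degrees/s): [127.2, 127.2, 159.86, 180, 180, 180].

INTERFACE

Orientations are given as a 3x3 rotation matrix whose columns are the frame's x, y, z axes.
In Python, from workcell import telemetry, camera, camera_model, r gives the robot as it stands.
- The arm moves only by the shell command python3 -m pendant 'ROWS' [FORCE]. ROWS is text: rows parted by semicolons, each of 7 numbers parted by spaces: the opening, from 0 (shut) to 1 (fully open), then the shift along the tool's x, y, z in m, then the turn, a rotation vector about the tool's x, y, z in rad. A call has 1 to 5 rows; each row shifts and turns the commanded pose from where the row before left it, along the tool's axes as they then stand; what a row does not reach is not made up. A row lasts 1/12 s, in which the tool goes at most 41.7 mm and 7.16 degrees, less where a joint would pass 70% of its speed; a pose out of reach is approached as far as the arm can. A call with a gripper value outside its range is refused whole. The fingers move at their own pace and stop on an object; FORCE is the grip in N (left out, the last holds). Time passes only in rows, so rows that do not move let the fingers close. It gives the time, the measured TCP pose, the force and the opening at its end, in the units of the state.
- telemetry.get_state(): the state, without advancing time (a new reading comes with each control period).
- camera(name): name is "side" or "top" or "wrist"; returns (picture, depth): 400x640x3 uint8, blue, green, red; 400x640 float32, m along the optical axis (not along the pixel's ray), 0 where there is no reading.
- camera_model(name): a dict with "K" (3x3 intrinsics, pixels), "distortion" ([k1, k2, p1, p2, k3] as OpenCV has them; the pictures are not rectified), "rvec" (rotation vector, rad) and "tvec" (3), from world to camera coordinates, as OpenCV has them. Camera axes: x right, y down, z forward; pixel columns grow to the right and rows downward; lengths in m; the calibration is good to about 2 mm. A picture is of the moment at which its call begins: read the wrist's pose just before it. camera_model takes no time and is no camera call; for the wrist camera it gives the pose at the moment of the call.
- r.job_done(): hands the job in, once; it reports no verdict.
The state is a dict: "t": time; "joint_pos": joint angles; "dq": joint speeds; "joint_efforts": joint torques, N m; "tcp_pos": TCP position; "orientation": TCP orientation; "force": force on the tool from outside, world axes, zero at the start; "torque": the same for the moment, N m; "grip_width": finger opening in m.
Only numpy, scipy, OpenCV 4.12 (cv2) and the standard library are available. Lean on these libraries where they do the work, as an engineer would, in place of code of your own. Each camera call takes 0.05 s, during which the arm holds its last target. There are 200 camera calls.

TASK

Open the round waste pot by feel: with the fingers closed, put the fingertips on top of its blue rim at the side facing the robot, feel your way along the rim to the hidden notch, and press the catch down inside it so that the white flap springs fully open. Then move clear. Grip and lift nothing, and leave the pot and everything around it where they stand.

Things in the scene. Friction and masses are not known exactly. Their poses are not given: they have to be found in the camera images.
- bin: Round waste pot for used pipette tips, loose on the bench, 2 to 3 kg, 168 mm tall: steel drum 196 mm across, blue lid 212 mm across. Origin on its axis at the bench; z up, -x towards the robot within 6 degrees. The lid was pressed on at any angle; it stays put under a light touch (about 16 N along the rim would turn it).
- bin_rim (a point): Centre of the blue rim's flat top, on the pot's axis, 168 mm above the bench. The rim is a level ring, radius 60 to 106 mm, round a white flap 112 mm across whose top lies 4 to 6 mm lower. One notch, open to the outside, is cut through the rim: 38 degrees of it, 60 mm long at radius 90 mm. Closed fingertips fit in at radius 85 to 95 mm.
- bin_front (a point): Point on top of the rim, at radius 90 mm, on the pot's -x side, which faces the robot: start feeling here. The notch's middle lies nowhere within 70 degrees of it round the rim, but anywhere else, and has to be found: it is as blue as the rim and its place is not reported.
- catch (a joint): Release catch in the notch, rad: 0 at rest, 0.28 pressed home. A sprung blue rocker pad, 44 mm wide, radius 66 to 104 mm, its top 11 mm below the rim, hinged at radius 64 mm. At radius 90 mm it takes 3 to 4 N; it lets the flap go at about 0.15 rad (4 mm down there), full travel there 7 mm. Springs back.
- flap (a joint): White flap in the middle of the lid, rad: 0 shut, 1.4 fully open. It hinges opposite the notch and is held by the catch; once let go a weak spring swings it up in 1 to 2 s and holds it open. Its free edge rises close beside the pressing finger; a touch on the way only delays it.
- tumbler: Bystander: stainless-steel tumbler, 72 mm across, 105 mm tall, stands open end up, loose on the bench. Origin at the centre of its underside.
- small_bottle: Bystander: small white bottle, 46 mm across, 105 mm tall, loose on the bench. Origin at the centre of its underside.
- big_bottle: Bystander: white bottle, 74 mm across, 170 mm tall, loose on the bench. Origin at the centre of its underside.
- amber_jar: Bystander: amber glass jar with a black lid, 60 mm across, 85 mm tall, loose on the bench. Origin at the centre of its underside.
- tube_rack: Bystander: orange tube rack with capped tubes, 62 x 170 x 76 mm (its y axis runs along its length), loose on the bench. Origin at the centre of its underside.
- tweezers: Bystander: steel tweezers lying flat, 135 mm long along x, 4 mm thick, loose on the bench. Origin at the centre of its underside.
- tip_box: Bystander: green pipette-tip box with a clear lid, 122 x 86 x 65 mm, loose on the bench. Origin at the centre of its underside.

How it is judged (in metres and radians):
On the way, in this order (a step that is already met when the one before it is completed fails the run):
1. the closed fingertips touch the rim at the side facing the robot, the pot still shut (value of joint flap below 0.1 rad and value of joint catch below 0.06 rad and height (world z) of the grasp point above 0.15 m and contact force between the fingers and bin above 0.3 N and horizontal distance between the grasp point and bin_rim between 0.055 and 0.125 m and x of the grasp point in the frame of bin below -0.04 m and y of the grasp point in the frame of bin between -0.045 and 0.045 m), for 0.1 s.
2. the fingertips, moved on along the rim, touch it more than 50 mm to one side of the pot's middle, the pot still shut (value of joint flap below 0.1 rad and value of joint catch below 0.06 rad and height (world z) of the grasp point above 0.15 m and contact force between the fingers and bin above 0.3 N and horizontal distance between the grasp point and bin_rim between 0.055 and 0.125 m and (y of the grasp point in the frame of bin above 0.05 m or y of the grasp point in the frame of bin below -0.05 m)), for 0.05 s.
3. the closed fingertips press the catch down (value of joint catch above 0.12 rad and contact force between the fingers and bin above 0.5 N and horizontal distance between the grasp point and bin_rim between 0.055 and 0.125 m), for 0.05 s.
At the end, for the whole second after the job is handed in: The flap stands open by more than 1.2 rad, the catch has sprung back (under 0.08 rad), and the pot and all seven bystanders stand upright within 30 mm of where they started, at rest (value of joint flap above 1.2 rad and value of joint catch below 0.08 rad and distance of each of bin, tumbler, small_bottle, big_bottle, amber_jar, tube_rack, tweezers, tip_box from where it was at the start of the episode below 0.03 m and angle between bin's own z axis and vertical below 0.05 rad and linear speed of bin below 0.02 m/s and angle between each of tumbler, small_bottle, big_bottle, amber_jar, tube_rack, tweezers, tip_box's own z axis and vertical below 0.15 rad); the robot touches nothing.
It fails at once if the pot is shoved or lifted by more than 30 mm, or tipped (distance of bin from where it was at the start of the episode above 0.03 m or angle between bin's own z axis and vertical above 0.12 rad).
It fails at once if a bystander is shoved, lifted or carried by more than 30 mm (distance of any of tumbler, small_bottle, big_bottle, amber_jar, tube_rack, tweezers, tip_box from where it was at the start of the episode above 0.03 m).
It fails at once if a bystander is tipped over (angle between any of tumbler, small_bottle, big_bottle, amber_jar, tube_rack, tweezers, tip_box's own z axis and vertical above 0.4 rad).
It also fails if it takes over 72 s, if anything falls off the work surface, if the arm or the gripper's body presses on something with over 40 N, if the wrist force passes 120 N, or if a joint passes its speed limit or range.

## Working session

There is one attempt and no reset: what is moved stays moved. The work goes in short steps, Python scripts to look and compute and a shell command to move; the robot and the scene stay as the last step left them, time stands still between calls to the robot, and variables do not carry over. Pictures are saved under pics/ and viewed, on a budget of 10 in all, crops included, one or two more only if the job needs it, and the job is handed in when it is done.

```bash
mkdir -p pics; ls
python3 - <<'E'
from workcell import telemetry, camera, camera_model, r
import cv2, numpy as np
s=telemetry.get_state()
print({k:np.round(v,3).tolist() for k,v in s.items()})
for n in ("top","side"):
    p,d=camera(n); cv2.imwrite(f"pics/{n}1.png",p); np.save(f"pics/{n}1.npy",d)
    m=camera_model(n); print(n,{k:np.round(v,4).tolist() for k,v in m.items()})
E
```

```text
pics
{'t': 0.0, 'joint_pos': [-75.15, 14.851, 1.188, 76.415, -0.001, 81.257], 'dq': [-0.072, 0.062, -0.044, 0.073, -0.068, -0.13], 'joint_efforts': [0.001, -55.564, 34.453, 0.014, -0.0, 0.0], 'tcp_pos': [0.22, -0.504, 0.196], 'orientation': [[0.916, 0.4, -0.0], [0.4, -0.916, 0.001], [0.0, -0.001, -1.0]], 'force': [0.287, 0.403, -0.691], 'torque': [-0.041, -0.007, -0.024], 'grip_width': 0.086}
top {'K': [[467.3448, 0.0, 311.7018], [0.0, 467.3448, 189.0612], [0.0, 0.0, 1.0]], 'distortion': [0.0028, 0.0, 0.0, 0.0, 0.0], 'rvec': [2.1458, -2.147, 0.1561], 'tvec': [-0.0223, 0.5724, 1.5469]}
side {'K': [[504.6001, 0.0, 321.8785], [0.0, 504.6001, 199.1223], [0.0, 0.0, 1.0]], 'distortion': [-0.1053, 0.0, 0.0, 0.0, 0.0], 'rvec': [0.8868, -2.4588, 1.1401], 'tvec': [0.4424, 0.3478, 1.4188]}
```

View pics/top1.png

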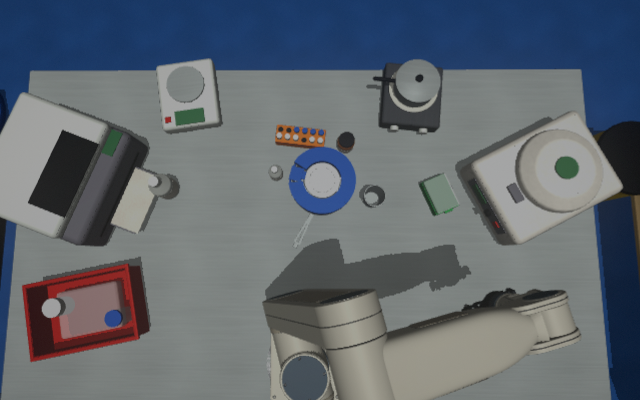

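View pics/side1.png

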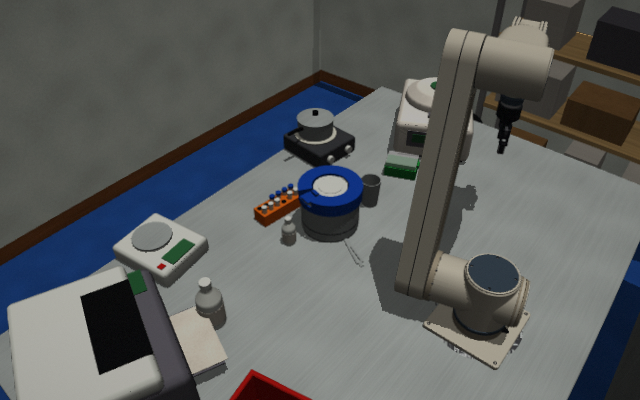

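The top view shows the pot at about (322,181). A dark mark on its left rim near (300,172) may be the notch. The tumbler is at (373,195), the small bottle at (276,172), the jar at (346,141), the rack at (300,136) and the tweezers at (303,230).

```bash
cat > h.py <<'E'
import numpy as np, cv2
from workcell import telemetry, camera, camera_model, r
def world(n,d,m=None):
    m=m or camera_model(n); v,u=np.mgrid[0:400,0:640]
    n_=cv2.undistortPoints(np.stack([u,v],-1).reshape(-1,1,2).astype(np.float64),m["K"],np.array(m["distortion"])).reshape(400,640,2)
    c=np.dstack([n_*d[...,None],d]); R=cv2.Rodrigues(np.array(m["rvec"],float))[0]
    return (c-np.array(m["tvec"]).ravel())@R
E
python3 - <<'E'
from h import *
p=cv2.imread("pics/top1.png"); d=np.load("pics/top1.npy"); W=world("top",d)
for nm,(u0,u1,v0,v1) in dict(pot=(285,360,143,218)).items():
    w=W[v0:v1,u0:u1].reshape(-1,3); k=(w[:,2]>.155)&(w[:,2]<.185); q=w[k]
    print(len(q),np.percentile(q[:,2],[5,50,95]),q[:,:2].min(0),q[:,:2].max(0))
    c,rad=cv2.minEnclosingCircle(q[:,:2].astype(np.float32)); print(c,rad)
for nm,(u,v) in dict(tumbler=(373,195),sb=(276,172),jar=(346,141),rack=(300,136),tw=(303,230),tip=(440,194)).items(): print(nm,W[v-2:v+3,u-2:u+3].reshape(-1,3).mean(0).round(3))
im=cv2.resize(p[130:232,260:395],None,fx=5,fy=5,interpolation=cv2.INTER_CUBIC)
h=W[130:232,260:395,2]; hm=cv2.resize(np.clip((h-.13)/.045*255,0,255).astype(np.uint8),None,fx=3,fy=3,interpolation=cv2.INTER_NEAREST)
cv2.imwrite("pics/c1.png",cv2.convertScaleAbs(im,alpha=1.6))
cv2.imwrite("pics/h1.png",hm)
E
```

```text
3306 [0.15843133 0.16577469 0.17160923] [ 0.47839434 -0.15929504] [0.68949935 0.05236607]
(0.5840441584587097, -0.053291864693164825) 0.1065162941813469
tumbler [ 0.557 -0.236  0.003]
sb [0.623 0.096 0.09 ]
jar [ 0.729 -0.138  0.083]
rack [0.756 0.018 0.049]
tw [0.436 0.007 0.003]
tip [ 0.552 -0.452  0.063]
```

View pics/c1.png

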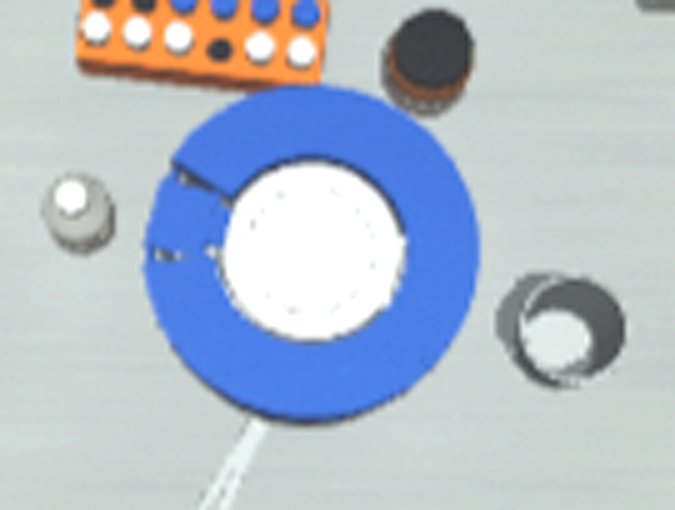

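```bash
python3 - <<'E'
from h import *
d=np.load("pics/top1.npy"); W=world("top",d); c=np.array([.584,-.053])
# crop px -> world azimuth of notch edge points (on plane z=.168)
for x,y in [(178,162),(225,193),(150,255),(215,250)]:
    w=W[int(130+y/5),int(260+x/5)]; q=w[:2]-c; print(w.round(3),np.degrees(np.arctan2(q[1],q[0])).round(1),np.hypot(*q).round(3))
q=W[143:218,285:360].reshape(-1,3); a=np.degrees(np.arctan2(*(q[:,1::-1]-c).T[::1]))
rr=np.hypot(*(q[:,:2]-c).T); a=np.degrees(np.arctan2(q[:,1]-c[1],q[:,0]-c[0]))
for b in range(-180,180,10):
    k=(rr>.08)&(rr<.1)&(a>=b)&(a<b+10); print(b,round(float(np.median(q[k,2])),4),end=' | ')
E
python3 -m pendant '0 0 0 -.01 0 0 -.0773;0 0 0 -.01 0 0 -.0773;0 0 0 -.01 0 0 -.0773;0 0 0 0 0 0 -.0773;0 0 0 0 0 0 -.0773' 30
python3 -m pendant '0 0 0 0 0 0 -.0773;0 0 0 0 0 0 -.0773;0 0 0 0 0 0 -.0773;0 0 0 0 0 0 -.0773;0 0 0 0 0 0 -.0773'
python3 -m pendant '0 0 0 0 0 0 -.0773;0 0 0 0 0 0 -.0773;0 0 0 0 0 0 -.0773;0 0 0 0 0 0 -.0773;0 0 0 0 0 0 -.0773'
```

```text
[0.641 0.03  0.164] 55.6 0.101
[ 0.622 -0.001  0.165] 53.9 0.064
[0.584 0.047 0.139] 89.9 0.1
[0.609 0.008 0.008] 67.5 0.066
-180 0.1673 | -170 0.1661 | -160 0.1665 | -150 0.168 | -140 0.167 | -130 0.1662 | -120 0.1681 | -110 0.1676 | -100 0.1675 | -90 0.1674 | -80 0.1688 | -70 0.1655 | -60 0.1676 | -50 0.1666 | -40 0.1668 | -30 0.1665 | -20 0.1674 | -10 0.1677 | 0 0.1664 | 10 0.1672 | 20 0.1663 | 30 0.1674 | 40 0.1674 | 50 0.1616 | 60 0.1544 | 70 0.1552 | 80 0.1567 | 90 0.165 | 100 0.167 | 110 0.1679 | 120 0.1663 | 130 0.166 | 140 0.1665 | 150 0.1658 | 160 0.1663 | 170 0.1673 | t: 0.52
tcp_pos: [0.2202, -0.5042, 0.2266]
orientation: [[0.695, 0.719, 0.0], [0.719, -0.695, -0.0], [-0.0, 0.0, -1.0]]
force: [-0.8, 0.5, 0.1]
grip_width: 0.0257
t: 0.93
tcp_pos: [0.2201, -0.5038, 0.2259]
orientation: [[0.373, 0.928, -0.0], [0.928, -0.373, 0.001], [0.001, -0.001, -1.0]]
force: [-1.0, 0.0, -0.3]
grip_width: -0.0002
t: 1.35
tcp_pos: [0.2201, -0.5039, 0.2259]
orientation: [[-0.004, 1.0, -0.0], [1.0, 0.004, 0.001], [0.001, -0.0, -1.0]]
force: [-0.4, 0.5, 0.2]
grip_width: 0.0001
```

```bash
python3 -m pendant '0 .0225 .0137 0 0 0 0;0 .0225 .0137 0 0 0 0;0 .0225 .0137 0 0 0 0;0 .0225 .0137 0 0 0 0;0 .0225 .0137 0 0 0 0'
python3 -m pendant '0 .0225 .0137 0 0 0 0;0 .0225 .0137 0 0 0 0;0 .0225 .0137 0 0 0 0;0 .0225 .0137 0 0 0 0;0 .0225 .0137 0 0 0 0'
python3 -m pendant '0 .0225 .0137 0 0 0 0;0 .0225 .0137 0 0 0 0;0 .0225 .0137 0 0 0 0;0 .0225 .0137 0 0 0 0;0 .0225 .0137 0 0 0 0'
python3 -m pendant '0 .0225 .0137 0 0 0 0;0 .0225 .0137 0 0 0 0;0 .0225 .0137 0 0 0 0;0 .0225 .0137 0 0 0 0;0 .0225 .0137 0 0 0 0'
python3 -m pendant '0 0 0 .012 0 0 0;0 0 0 .012 0 0 0;0 0 0 .012 0 0 0;0 0 0 .008 0 0 0;0 0 0 0 0 0 0'
```

```text
t: 1.77
tcp_pos: [0.2889, -0.3902, 0.2259]
orientation: [[-0.0, 1.0, -0.0], [1.0, 0.0, 0.001], [0.001, -0.0, -1.0]]
force: [0.9, -0.8, 0.1]
grip_width: -0.0001
t: 2.18
tcp_pos: [0.3574, -0.2777, 0.2261]
orientation: [[-0.0, 1.0, -0.0], [1.0, 0.0, 0.0], [0.0, -0.0, -1.0]]
force: [0.3, -0.9, -0.9]
grip_width: 0.0003
t: 2.6
tcp_pos: [0.4258, -0.1651, 0.2261]
orientation: [[-0.0, 1.0, -0.0], [1.0, 0.0, 0.0], [0.0, -0.0, -1.0]]
force: [0.0, 0.4, -0.0]
grip_width: 0.0
t: 3.02
tcp_pos: [0.4943, -0.0526, 0.226]
orientation: [[-0.001, 1.0, -0.001], [1.0, 0.001, 0.0], [0.0, -0.001, -1.0]]
force: [0.2, -1.6, 0.0]
grip_width: 0.0
t: 3.43
tcp_pos: [0.493, -0.0536, 0.1806]
orientation: [[-0.001, 1.0, -0.003], [1.0, 0.001, 0.001], [0.001, -0.003, -1.0]]
force: [-0.2, 0.3, 0.3]
grip_width: -0.0001
```

```bash
python3 -m pendant '0 0 0 .003 0 0 0;0 0 0 .003 0 0 0;0 0 0 .002 0 0 0;0 0 0 .001 0 0 0;0 0 0 0 0 0 0'
for i in 1; do python3 -m pendant '0 0 0 .001 0 0 0;0 0 0 0 0 0 0;0 0 0 0 0 0 0'; done
python3 -m pendant '0 0 0 .001 0 0 0;0 0 0 0 0 0 0;0 0 0 0 0 0 0'
python3 -m pendant '0 0 0 .001 0 0 0;0 0 0 0 0 0 0;0 0 0 0 0 0 0'
```

```text
t: 3.85
tcp_pos: [0.4939, -0.054, 0.1733]
orientation: [[-0.0, 1.0, 0.0], [1.0, 0.0, -0.0], [-0.0, 0.0, -1.0]]
force: [0.3, 0.3, -0.1]
grip_width: -0.0003
t: 4.1
tcp_pos: [0.494, -0.0539, 0.1724]
orientation: [[-0.0, 1.0, 0.0], [1.0, 0.0, -0.0], [-0.0, 0.0, -1.0]]
force: [-0.5, 0.8, 0.7]
grip_width: -0.0003
t: 4.35
tcp_pos: [0.4939, -0.0539, 0.1712]
orientation: [[-0.001, 1.0, -0.0], [1.0, 0.001, 0.0], [0.0, -0.0, -1.0]]
force: [0.8, -0.8, 1.0]
grip_width: -0.0004
t: 4.6
tcp_pos: [0.4939, -0.0539, 0.1702]
orientation: [[-0.001, 1.0, -0.0], [1.0, 0.001, 0.0], [0.0, -0.0, -1.0]]
force: [0.5, -0.0, 0.9]
grip_width: -0.0001
```

```bash
python3 -m pendant '0 0 0 .001 0 0 0;0 0 0 0 0 0 0;0 0 0 0 0 0 0'
python3 -m pendant '0 0 0 .001 0 0 0;0 0 0 0 0 0 0;0 0 0 0 0 0 0'
```

```text
t: 4.85
tcp_pos: [0.4939, -0.0539, 0.1692]
orientation: [[-0.0, 1.0, -0.0], [1.0, 0.0, 0.0], [0.0, -0.0, -1.0]]
force: [-0.2, 0.4, -0.4]
grip_width: 0.0001
t: 5.1
tcp_pos: [0.4939, -0.0539, 0.1682]
orientation: [[-0.001, 1.0, -0.0], [1.0, 0.001, 0.0], [0.0, -0.0, -1.0]]
force: [-0.1, 0.1, 0.4]
grip_width: 0.0002
```

```bash
python3 -m pendant '0 0 0 .0005 0 0 0;0 0 0 0 0 0 0;0 0 0 0 0 0 0'
python3 -m pendant '0 0 0 .0005 0 0 0;0 0 0 0 0 0 0;0 0 0 0 0 0 0'
```

```text
t: 5.35
tcp_pos: [0.4939, -0.0539, 0.1678]
orientation: [[-0.0, 1.0, -0.0], [1.0, 0.0, -0.0], [-0.0, -0.0, -1.0]]
force: [0.1, -0.4, 0.2]
grip_width: 0.0001
t: 5.6
tcp_pos: [0.4939, -0.0539, 0.1673]
orientation: [[-0.001, 1.0, -0.0], [1.0, 0.001, 0.0], [0.0, -0.0, -1.0]]
force: [0.7, 1.3, -0.1]
grip_width: -0.0
```

```bash
python3 -m pendant '0 0 0 .0005 0 0 0;0 0 0 0 0 0 0;0 0 0 0 0 0 0' | grep -E "tcp|force"
python3 -m pendant '0 0 0 .0005 0 0 0;0 0 0 0 0 0 0;0 0 0 0 0 0 0'| grep -E "tcp|force"
```

```text
tcp_pos: [0.4939, -0.0539, 0.1668]
force: [0.3, 0.5, -0.3]
tcp_pos: [0.4939, -0.0539, 0.1663]
force: [-0.4, -1.0, 0.2]
```

```bash
python3 -m pendant '0 0 0 .0005 0 0 0;0 0 0 0 0 0 0;0 0 0 0 0 0 0' | grep -E "tcp|force"
```

```text
tcp_pos: [0.4939, -0.0539, 0.1657]
force: [-0.3, 0.3, -0.1]
```

```bash
python3 -m pendant '0 0 0 .0005 0 0 0;0 0 0 0 0 0 0;0 0 0 0 0 0 0' | grep -E "tcp|force"
python3 -m pendant '0 0 0 .0005 0 0 0;0 0 0 0 0 0 0;0 0 0 0 0 0 0' | grep -E "tcp|force"
```

```text
tcp_pos: [0.4939, -0.0539, 0.1652]
force: [0.2, 0.3, 0.1]
tcp_pos: [0.4939, -0.0539, 0.1648]
force: [-0.2, 0.2, -0.1]
```

Run:
```python
from h import *
p,d=camera("side"); cv2.imwrite("pics/s2.png",cv2.resize(cv2.convertScaleAbs(p[120:260,270:420],alpha=1.5),None,fx=4,fy=4,interpolation=cv2.INTER_CUBIC))
```

```text
(no output)
```

View pics/s2.png

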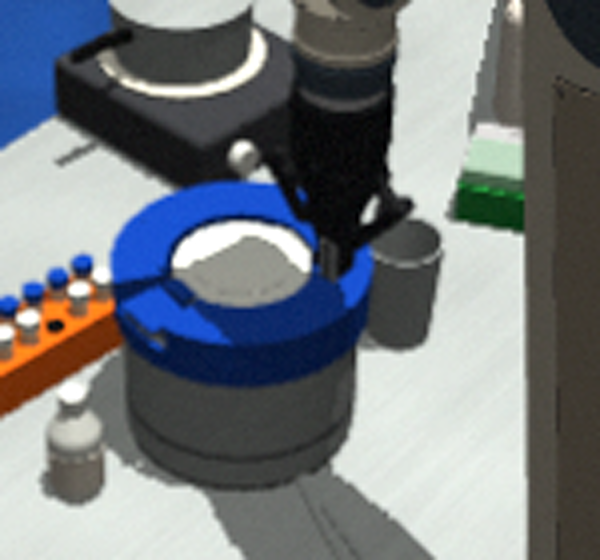

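The side crop shows the closed fingertips at about (335,278), over the rim's robot side and perhaps just above it. The notch is visible at about (150,310). I'll compare this with the projected TCP.

```bash
python3 - <<'E'
from h import *
m=camera_model("side"); s=telemetry.get_state()
P=np.array([s["tcp_pos"],[.494,-.054,.158],[.584,-.053,.168],[.584+.106,-.053,.168],[.584-.106,-.053,.168],[.584,.053,.168],[.584,-.159,.168]])
q=cv2.projectPoints(P,np.array(m["rvec"]),np.array(m["tvec"]),m["K"],np.array(m["distortion"]))[0].reshape(-1,2); print(((q-[270,120])*4).round())
print(s["force"],s["tcp_pos"])
E
python3 -m pendant '0 0 0 .0005 0 0 0;0 0 0 0 0 0 0;0 0 0 0 0 0 0' | grep -E "tcp|force"
python3 -m pendant '0 0 0 .0005 0 0 0;0 0 0 0 0 0 0;0 0 0 0 0 0 0' | grep -E "tcp|force"
```

```text
[[330. 307.]
 [330. 313.]
 [241. 258.]
 [142. 208.]
 [346. 312.]
 [155. 324.]
 [320. 198.]]
[ 0.37441097 -0.02558197  0.81375115] [ 0.4939081  -0.05388708  0.16476529]
tcp_pos: [0.4939, -0.0539, 0.1642]
force: [-0.3, 1.2, 0.1]
tcp_pos: [0.4939, -0.0539, 0.1638]
force: [0.3, -0.5, -0.2]
```

Run:
```python
from h import *
p,d=camera("side"); W=world("side",d)
c=p[165:215,325:385]
cv2.imwrite("pics/s3.png",cv2.resize(cv2.convertScaleAbs(c,alpha=2.5),None,fx=10,fy=10,interpolation=cv2.INTER_CUBIC))
for v in range(178,204,2): print(v,[tuple(W[v,u].round(3)) for u in (350,353,356)])
```

```text
178 [(np.float64(0.499), np.float64(-0.043), np.float64(0.243)), (np.float64(0.488), np.float64(-0.044), np.float64(0.248)), (np.float64(0.477), np.float64(-0.044), np.float64(0.253))]
180 [(np.float64(0.5), np.float64(-0.045), np.float64(0.233)), (np.float64(0.485), np.float64(-0.039), np.float64(0.245)), (np.float64(0.476), np.float64(-0.042), np.float64(0.247))]
182 [(np.float64(0.497), np.float64(-0.042), np.float64(0.229)), (np.float64(0.488), np.float64(-0.045), np.float64(0.232)), (np.float64(0.48), np.float64(-0.048), np.float64(0.234))]
184 [(np.float64(0.495), np.float64(-0.039), np.float64(0.224)), (np.float64(0.487), np.float64(-0.043), np.float64(0.225)), (np.float64(0.478), np.float64(-0.047), np.float64(0.228))]
186 [(np.float64(0.496), np.float64(-0.041), np.float64(0.215)), (np.float64(0.486), np.float64(-0.042), np.float64(0.219)), (np.float64(0.478), np.float64(-0.046), np.float64(0.221))]
188 [(np.float64(0.495), np.float64(-0.04), np.float64(0.208)), (np.float64(0.488), np.float64(-0.046), np.float64(0.207)), (np.float64(0.482), np.float64(-0.054), np.float64(0.2
[... 594 characters left out ...]
-0.051), np.float64(0.165)), (np.float64(0.497), np.float64(-0.06), np.float64(0.162)), (np.float64(0.487), np.float64(-0.063), np.float64(0.165))]
198 [(np.float64(0.491), np.float64(-0.036), np.float64(0.172)), (np.float64(0.49), np.float64(-0.051), np.float64(0.163)), (np.float64(0.481), np.float64(-0.055), np.float64(0.166))]
200 [(np.float64(0.486), np.float64(-0.03), np.float64(0.171)), (np.float64(0.484), np.float64(-0.042), np.float64(0.164)), (np.float64(0.482), np.float64(-0.057), np.float64(0.155))]
202 [(np.float64(0.485), np.float64(-0.028), np.float64(0.165)), (np.float64(0.481), np.float64(-0.039), np.float64(0.159)), (np.float64(0.479), np.float64(-0.053), np.float64(0.152))]
```

View pics/s3.png

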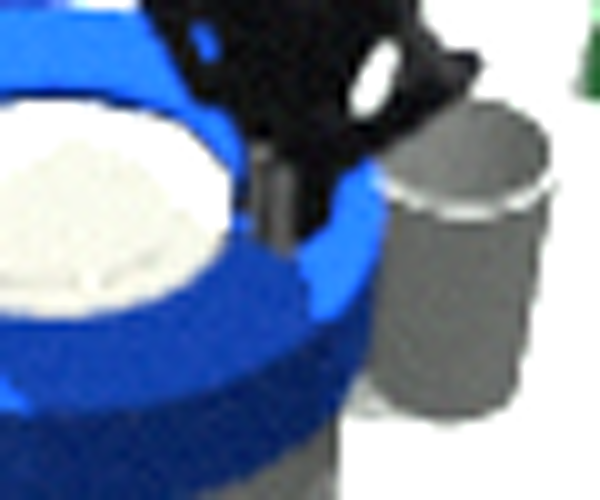

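The fingers visibly end at about z = 0.197 (side depth), roughly 30 mm above the reported TCP, so the lack of contact makes sense. I'll go lower and check with the wrist camera.

```bash
python3 -m pendant '0 0 0 .002 0 0 0;0 0 0 .002 0 0 0;0 0 0 .002 0 0 0;0 0 0 .002 0 0 0;0 0 0 0 0 0 0'
python3 - <<'E'
from h import *
s=telemetry.get_state(); print(s["joint_pos"],s["tcp_pos"],s["force"])
p,d=camera("wrist"); W=world("wrist",d); cv2.imwrite("pics/w1.png",p)
p,d=camera("side"); W=world("side",d)
for v in range(180,206,2): print(v,*[W[v,u].round(3).tolist() for u in (351,353,355)])
E
```

```text
t: 7.87
tcp_pos: [0.4937, -0.0538, 0.1552]
orientation: [[-0.0, 1.0, -0.001], [1.0, 0.0, 0.0], [0.0, -0.001, -1.0]]
force: [-0.0, -0.0, 0.3]
grip_width: -0.0002
[-1.59130484e+01  1.05916023e+01 -1.04397486e+01  6.90152667e+01
  2.02612522e-04  7.40588367e+01] [ 0.49365542 -0.05381048  0.15522668] [-0.04472154 -0.03048066  0.27020927]
180 [0.499, -0.049, 0.232] [0.486, -0.04, 0.243] [0.478, -0.04, 0.247]
182 [0.496, -0.044, 0.228] [0.487, -0.042, 0.234] [0.479, -0.042, 0.238]
184 [0.493, -0.041, 0.224] [0.486, -0.041, 0.228] [0.48, -0.044, 0.229]
186 [0.492, -0.04, 0.218] [0.491, -0.049, 0.212] [0.479, -0.044, 0.221]
188 [0.493, -0.042, 0.207] [0.488, -0.045, 0.208] [0.479, -0.044, 0.213]
190 [0.492, -0.042, 0.2] [0.491, -0.051, 0.195] [0.482, -0.049, 0.201]
192 [0.493, -0.042, 0.192] [0.483, -0.04, 0.198] [0.5, -0.075, 0.167]
194 [0.506, -0.062, 0.164] [0.496, -0.059, 0.171] [0.491, -0.062, 0.172]
196 [0.497, -0.05, 0.168] [0.491, -0.052, 0.17] [0.492, -0.064, 0.162]
198 [0.49, -0.04, 0.171] [0.487, -0.047, 0.168] [0.483, -0.051, 0.167]
200 [0.484, -0.032, 0.171] [0.483, -0.042, 0.165] [0.48, -0.048, 0.163]
202 [0.484, -0.032, 0.163] [0.486, -0.047, 0.152] [0.482, -0.052, 0.15]
204 [0.483, -0.031, 0.156] [0.481, -0.04, 0.15] [0.481, -0.05, 0.144]
```

View pics/w1.png

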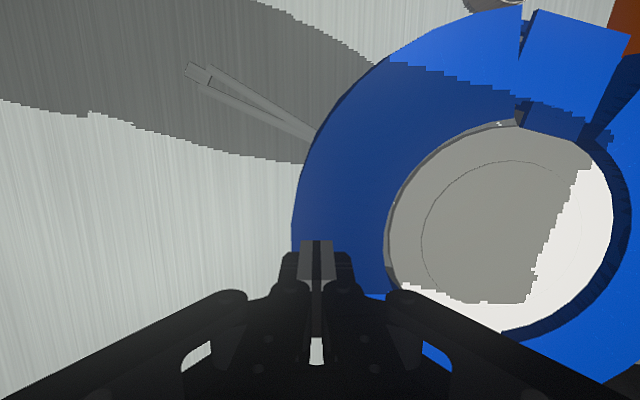

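The wrist view shows the shut fingertips at (317,242) above the rim's robot side, and the notch at about (575,60), towards +y. The rim is still about 20 mm lower, so I'll continue down.

```bash
python3 -m pendant '0 0 0 .002 0 0 0;0 0 0 .002 0 0 0;0 0 0 .002 0 0 0;0 0 0 .002 0 0 0;0 0 0 0 0 0 0' | grep -E "tcp|force"
python3 -m pendant '0 0 0 .002 0 0 0;0 0 0 .001 0 0 0;0 0 0 .001 0 0 0;0 0 0 0 0 0 0' | grep -E "tcp|force"
python3 -m pendant '0 0 0 .001 0 0 0;0 0 0 0 0 0 0' | grep -E "tcp|force"
python3 -m pendant '0 0 0 .001 0 0 0;0 0 0 0 0 0 0' | grep -E "tcp|force"
```

```text
tcp_pos: [0.4937, -0.0538, 0.1473]
force: [0.1, 1.1, -0.0]
tcp_pos: [0.4938, -0.0539, 0.1435]
force: [-0.3, -0.9, 0.3]
tcp_pos: [0.4939, -0.0539, 0.1427]
force: [0.1, 0.5, -0.8]
tcp_pos: [0.4939, -0.0539, 0.1416]
force: [-0.1, -0.0, 0.4]
```

```bash
python3 - <<'E'
from h import *
p,d=camera("side"); W=world("side",d)
for v in range(184,202,2): print(v,*[W[v,u].round(3).tolist() for u in (350,351,353,355)])
E
python3 -m pendant '0 0 0 .001 0 0 0;0 0 0 0 0 0 0' | grep -E "tcp|force"
python3 -m pendant '0 0 0 .001 0 0 0;0 0 0 0 0 0 0' | grep -E "tcp|force"
```

```text
184 [0.497, -0.041, 0.222] [0.494, -0.043, 0.222] [0.486, -0.042, 0.227] [0.477, -0.04, 0.232]
186 [0.5, -0.045, 0.21] [0.494, -0.043, 0.214] [0.482, -0.036, 0.225] [0.479, -0.043, 0.222]
188 [0.493, -0.037, 0.21] [0.491, -0.04, 0.21] [0.49, -0.049, 0.205] [0.479, -0.043, 0.214]
190 [0.495, -0.04, 0.2] [0.492, -0.042, 0.2] [0.489, -0.048, 0.198] [0.481, -0.047, 0.203]
192 [0.495, -0.041, 0.191] [0.49, -0.039, 0.195] [0.488, -0.046, 0.192] [0.48, -0.046, 0.196]
194 [0.498, -0.045, 0.179] [0.491, -0.041, 0.185] [0.49, -0.049, 0.181] [0.48, -0.047, 0.188]
196 [0.503, -0.053, 0.163] [0.497, -0.05, 0.169] [0.489, -0.048, 0.174] [0.487, -0.058, 0.168]
198 [0.496, -0.043, 0.165] [0.494, -0.046, 0.164] [0.489, -0.049, 0.165] [0.483, -0.052, 0.166]
200 [0.491, -0.037, 0.164] [0.484, -0.033, 0.17] [0.482, -0.04, 0.167] [0.481, -0.049, 0.161]
tcp_pos: [0.4939, -0.0539, 0.1406]
force: [0.6, 0.0, -1.3]
tcp_pos: [0.4939, -0.0539, 0.1396]
force: [-0.6, 0.0, 0.8]
```

```bash
python3 -m pendant '0 0 0 .001 0 0 0;0 0 0 0 0 0 0' | grep -E "tcp|force"
python3 -m pendant '0 0 0 .001 0 0 0;0 0 0 0 0 0 0' | grep -E "tcp|force"
```

```text
tcp_pos: [0.4939, -0.0539, 0.1386]
force: [-0.9, -0.1, -0.0]
tcp_pos: [0.4939, -0.0538, 0.1376]
force: [-0.2, 0.2, -0.8]
```

```bash
python3 -m pendant '0 0 0 .001 0 0 0;0 0 0 0 0 0 0' | grep -E "tcp|force"
```

```text
tcp_pos: [0.4939, -0.0539, 0.1366]
force: [0.6, -0.2, -0.7]
```

```bash
python3 -m pendant '0 0 0 .001 0 0 0;0 0 0 0 0 0 0' | grep -E "tcp|force"
```

```text
tcp_pos: [0.4939, -0.0539, 0.1356]
force: [0.2, -0.3, -1.5]
```

```bash
python3 -m pendant '0 0 0 .0005 0 0 0;0 0 0 0 0 0 0;0 0 0 0 0 0 0' | grep -E "tcp|force"
python3 -m pendant '0 0 0 .0005 0 0 0;0 0 0 0 0 0 0;0 0 0 0 0 0 0' | grep -E "tcp|force"
```

```text
tcp_pos: [0.4939, -0.0539, 0.1353]
force: [0.3, -0.4, -0.1]
tcp_pos: [0.4939, -0.0539, 0.1347]
force: [-0.2, 0.3, 0.7]
```

```bash
python3 -m pendant '0 0 0 .0005 0 0 0;0 0 0 0 0 0 0;0 0 0 0 0 0 0' | grep -E "tcp|force"
python3 -m pendant '0 0 0 .0005 0 0 0;0 0 0 0 0 0 0;0 0 0 0 0 0 0' | grep -E "tcp|force"
```

```text
tcp_pos: [0.4939, -0.0539, 0.1343]
force: [0.5, 0.6, 1.2]
tcp_pos: [0.4939, -0.0539, 0.1338]
force: [0.4, 0.0, 0.1]
```

```bash
python3 -m pendant '0 0 0 .0005 0 0 0;0 0 0 0 0 0 0;0 0 0 0 0 0 0' | grep -E "tcp|force"
python3 -m pendant '0 0 0 .0005 0 0 0;0 0 0 0 0 0 0;0 0 0 0 0 0 0' | grep -E "tcp|force"
python3 - <<'E'
from h import *
p,d=camera("side"); W=world("side",d)
c=p[180:210,335:370]
cv2.imwrite("pics/s4.png",cv2.resize(cv2.convertScaleAbs(c,alpha=3),None,fx=16,fy=16,interpolation=cv2.INTER_NEAREST))
for v in range(190,202,1): print(v,*[W[v,u].round(3).tolist() for u in (350,351,353,355)])
E
```

```text
tcp_pos: [0.4939, -0.0538, 0.1333]
force: [1.0, 0.1, -0.4]
tcp_pos: [0.494, -0.0539, 0.133]
force: [-1.9, 0.4, 3.8]
190 [0.495, -0.041, 0.199] [0.492, -0.041, 0.201] [0.486, -0.043, 0.203] [0.479, -0.044, 0.206]
191 [0.494, -0.038, 0.198] [0.49, -0.039, 0.199] [0.486, -0.044, 0.198] [0.479, -0.044, 0.202]
192 [0.495, -0.04, 0.192] [0.493, -0.043, 0.191] [0.487, -0.046, 0.192] [0.479, -0.045, 0.197]
193 [0.496, -0.042, 0.186] [0.49, -0.039, 0.191] [0.484, -0.041, 0.193] [0.479, -0.044, 0.194]
194 [0.496, -0.042, 0.182] [0.492, -0.042, 0.184] [0.485, -0.043, 0.187] [0.477, -0.042, 0.192]
195 [0.491, -0.036, 0.184] [0.492, -0.042, 0.18] [0.485, -0.044, 0.183] [0.481, -0.049, 0.182]
196 [0.496, -0.043, 0.173] [0.49, -0.04, 0.179] [0.489, -0.05, 0.173] [0.479, -0.046, 0.18]
197 [0.496, -0.043, 0.169] [0.492, -0.042, 0.172] [0.491, -0.052, 0.166] [0.483, -0.051, 0.171]
198 [0.495, -0.041, 0.167] [0.489, -0.039, 0.172] [0.488, -0.048, 0.166] [0.482, -0.05, 0.168]
199 [0.491, -0.037, 0.167] [0.49, -0.041, 0.166] [0.483, -0.041, 0.169] [0.48, -0.048, 0.166]
200 [0.489, -0.034, 0.167] [0.484, -0.033, 0.17] [0.483, -0.041, 0.165] [0.481, -0.049, 0.161]
201 [0.487, -0.031, 0.166] [0.482, -0.03, 0.169] [0.483, -0.041, 0.161] [0.48, -0.049, 0.158]
```

View pics/s4.png

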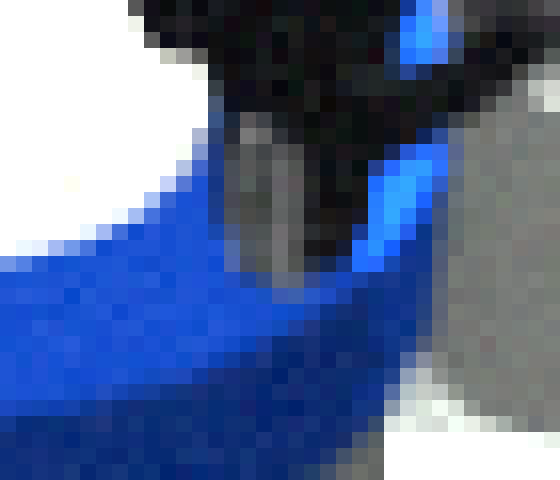

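Contact: fz = +3.8 N, and the crop shows the tips resting on the rim. Next I'll slide along the rim towards +y, following the arc in 10° steps and watching the force.

```bash
python3 -m pendant '0 0 0 0 0 0 0;0 0 0 0 0 0 0' | grep -E "t:|tcp|force"
python3 -m pendant '0 .0039 .0004 0 0 0 0;0 .0039 .0003 0 0 0 0;0 .0039 .0004 0 0 0 0;0 .0039 .0003 0 0 0 0;0 0 0 0 0 0 0' | grep -E "t:|tcp|force"
python3 -m pendant '0 .0038 .001 0 0 0 0;0 .0038 .001 0 0 0 0;0 .0038 .001 0 0 0 0;0 .0038 .001 0 0 0 0;0 0 0 0 0 0 0' | grep -E "t:|tcp|force"
```

```text
t: 11.82
tcp_pos: [0.494, -0.0539, 0.133]
force: [-1.1, 1.0, 4.8]
t: 12.23
tcp_pos: [0.4957, -0.0378, 0.133]
force: [0.1, -0.5, 5.9]
t: 12.65
tcp_pos: [0.4996, -0.0227, 0.133]
force: [-1.2, -1.9, 6.1]
```

```bash
python3 -m pendant '0 .0035 .0017 -.0001 0 0 0;0 .0036 .0016 -.0001 0 0 0;0 .0035 .0017 0 0 0 0;0 .0036 .0017 0 0 0 0;0 0 0 0 0 0 0' | grep -E "t:|tcp|force"
python3 -m pendant '0 .0032 .0022 0 0 0 0;0 .0032 .0023 0 0 0 0;0 .0033 .0022 0 0 0 0;0 .0032 .0023 0 0 0 0;0 0 0 0 0 0 0' | grep -E "t:|tcp|force"
python3 -m pendant '0 .0027 .0027 0 0 0 0;0 .0028 .0028 0 0 0 0;0 .0027 .0027 0 0 0 0;0 .0028 .0028 0 0 0 0;0 0 0 0 0 0 0' | grep -E "t:|tcp|force"
```

```text
t: 13.07
tcp_pos: [0.5061, -0.0083, 0.133]
force: [-0.9, -1.3, 5.1]
t: 13.48
tcp_pos: [0.515, 0.0045, 0.1331]
force: [-1.1, -0.4, 5.7]
t: 13.9
tcp_pos: [0.5259, 0.0155, 0.133]
force: [-1.6, -2.0, 5.0]
```

```bash
python3 -m pendant '0 .0022 .0032 0 0 0 0;0 .0023 .0032 0 0 0 0;0 .0022 .0032 0 0 0 0;0 .0023 .0033 0 0 0 0;0 0 0 0 0 0 0' | grep -E "t:|tcp|force"
python3 -m pendant '0 .0017 .0035 0 0 0 0;0 .0016 .0036 0 0 0 0;0 .0017 .0035 0 0 0 0;0 .0017 .0036 0 0 0 0;0 0 0 0 0 0 0' | grep -E "t:|tcp|force"
python3 -m pendant '0 .001 .0038 0 0 0 0;0 .001 .0038 0 0 0 0;0 0 0 0 0 0 0' | grep -E "t:|tcp|force"
```

```text
t: 14.32
tcp_pos: [0.5386, 0.0246, 0.133]
force: [-2.2, -2.0, 6.9]
t: 14.73
tcp_pos: [0.5527, 0.0313, 0.133]
force: [-2.6, -2.6, 6.3]
t: 14.98
tcp_pos: [0.5602, 0.0334, 0.133]
force: [-4.1, -0.7, 7.3]
```

```bash
python3 -m pendant '0 .001 .0038 0 0 0 0;0 .001 .0038 0 0 0 0;0 0 0 0 0 0 0' | grep -E "tcp|force"
python3 -m pendant '0 .0004 .0039 0 0 0 0;0 0 0 0 0 0 0' | grep -E "tcp|force"
python3 -m pendant '0 .0004 .0039 0 0 0 0;0 0 0 0 0 0 0' | grep -E "tcp|force"
python3 -m pendant '0 .0003 .0039 0 0 0 0;0 0 0 0 0 0 0' | grep -E "tcp|force"
python3 -m pendant '0 .0003 .0039 0 0 0 0;0 0 0 0 0 0 0' | grep -E "tcp|force"
```

```text
tcp_pos: [0.5678, 0.0354, 0.133]
force: [-4.1, 0.3, 7.8]
tcp_pos: [0.5716, 0.0359, 0.133]
force: [-3.6, -1.0, 6.7]
tcp_pos: [0.5755, 0.0363, 0.133]
force: [-2.9, 0.1, 7.6]
tcp_pos: [0.5795, 0.0367, 0.133]
force: [-3.7, -0.5, 7.1]
tcp_pos: [0.5836, 0.037, 0.133]
force: [-3.3, 0.7, 6.9]
```

```bash
python3 -m pendant '0 -.0003 .0039 0 0 0 0;0 0 0 0 0 0 0' | grep -E "tcp|force"
python3 -m pendant '0 -.0003 .0039 0 0 0 0;0 0 0 0 0 0 0' | grep -E "tcp|force"
python3 -m pendant '0 -.0004 .0039 0 0 0 0;0 0 0 0 0 0 0' | grep -E "tcp|force"
python3 -m pendant '0 -.0007 .0038 0 0 0 0;0 0 0 0 0 0 0' | grep -E "tcp|force"
```

```text
tcp_pos: [0.5879, 0.0365, 0.1325]
force: [0.6, -0.3, -0.1]
tcp_pos: [0.5921, 0.0358, 0.1325]
force: [-0.0, 0.7, 0.2]
tcp_pos: [0.5961, 0.0352, 0.1327]
force: [-0.6, 0.5, 0.7]
tcp_pos: [0.5999, 0.0343, 0.1328]
force: [-0.2, -0.9, 0.1]
```

The force fell to zero at x ≈ 0.586, so I've felt the notch edge. I'll move a few mm on to its middle and press down.

```bash
python3 -m pendant '0 -.0004 .0045 0 0 0 0;0 -.0005 .0045 0 0 0 0;0 0 0 0 0 0 0' | grep -E "tcp|force"
python3 -m pendant '0 0 0 .002 0 0 0;0 0 0 .002 0 0 0;0 0 0 .002 0 0 0;0 0 0 0 0 0 0' | grep -E "tcp|force"
python3 -m pendant '0 0 0 .002 0 0 0;0 0 0 .001 0 0 0;0 0 0 0 0 0 0' | grep -E "tcp|force"
python3 -m pendant '0 0 0 .001 0 0 0;0 0 0 0 0 0 0' | grep -E "tcp|force"
```

```text
tcp_pos: [0.6092, 0.0334, 0.1328]
force: [-0.8, 0.5, -0.9]
tcp_pos: [0.608, 0.0336, 0.1264]
force: [0.2, 0.3, 0.3]
tcp_pos: [0.6082, 0.0336, 0.1237]
force: [-0.0, -1.3, 0.5]
tcp_pos: [0.6083, 0.0336, 0.1228]
force: [0.1, -0.2, 0.2]
```

```bash
python3 -m pendant '0 0 0 .001 0 0 0;0 0 0 .001 0 0 0;0 0 0 0 0 0 0' | grep -E "tcp|force"
python3 -m pendant '0 0 0 .001 0 0 0;0 0 0 .001 0 0 0;0 0 0 0 0 0 0' | grep -E "tcp|force"
python3 -m pendant '0 0 0 .001 0 0 0;0 0 0 0 0 0 0;0 0 0 0 0 0 0' | grep -E "tcp|force"
```

```text
tcp_pos: [0.6085, 0.0338, 0.1213]
force: [0.1, 1.3, 4.4]
tcp_pos: [0.6086, 0.034, 0.1192]
force: [0.1, 4.3, 5.6]
tcp_pos: [0.6086, 0.0341, 0.1183]
force: [0.6, 4.3, 5.7]
```

```bash
python3 -m pendant '0 0 0 .001 0 0 0;0 0 0 .0005 0 0 0;0 0 0 0 0 0 0;0 0 0 0 0 0 0' | grep -E "tcp|force"
python3 -m pendant '0 0 0 .0005 0 0 0;0 0 0 0 0 0 0;0 0 0 0 0 0 0;0 0 0 0 0 0 0' | grep -E "tcp|force"
python3 - <<'E'
from h import *
p,d=camera("wrist"); p2,_=camera("side")
a=cv2.resize(p,None,fx=.75,fy=.75); b=cv2.resize(cv2.convertScaleAbs(p2[110:260,270:390],alpha=1.5),(240,300))
cv2.imwrite("pics/w2.png",np.hstack([a,b]))
E
```

```text
tcp_pos: [0.6087, 0.0342, 0.1168]
force: [1.3, 4.9, 5.1]
tcp_pos: [0.6087, 0.0343, 0.1164]
force: [-0.6, 5.0, 5.3]
```

View pics/w2.png

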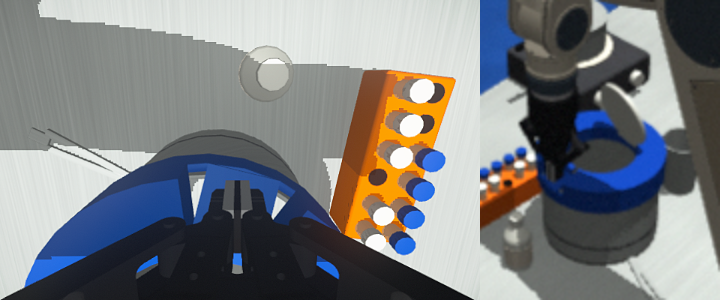

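The wrist view shows the tips centred in the notch, and the side view shows the flap already swinging up near (622,115). I'll lift clear.

```bash
python3 -m pendant '0 0 0 -.004 0 0 0;0 0 0 -.006 0 0 0;0 0 0 -.008 0 0 0;0 0 0 -.01 0 0 0;0 0 0 -.01 0 0 0' | grep -E "tcp|force"
python3 -m pendant '0 0 0 -.015 0 0 0;0 0 0 -.015 0 0 0;0 0 0 -.015 0 0 0;0 0 0 -.015 0 0 0;0 0 0 -.015 0 0 0' | grep -E "tcp|force"
python3 -m pendant '0 0 0 -.015 0 0 0;0 0 0 -.015 0 0 0;0 0 0 -.01 0 0 0;0 0 0 0 0 0 0;0 0 0 0 0 0 0' | grep -E "tcp|force"
python3 -m pendant '0 0 0 0 0 0 0;0 0 0 0 0 0 0;0 0 0 0 0 0 0;0 0 0 0 0 0 0;0 0 0 0 0 0 0' | grep -E "t:|tcp|force"
python3 - <<'E'
from h import *
for i in range(10): camera("side")
p,d=camera("wrist"); p2,d2=camera("side"); W=world("side",d2); k=W[140:190,300:350].reshape(-1,3)
a=cv2.resize(p,None,fx=.6,fy=.6); b=cv2.resize(cv2.convertScaleAbs(p2[110:260,250:410],alpha=1.5),(400,375))
a=cv2.copyMakeBorder(a,0,375-240,0,0,cv2.BORDER_CONSTANT); cv2.imwrite("pics/w3.png",np.hstack([a,b]))
# flap: points above .175 near pot, below gripper
P=W.reshape(-1,3); px=p2.reshape(-1,3); m=(P[:,2]>.178)&(P[:,2]<.3)&(np.hypot(P[:,0]-.584,P[:,1]+.053)<.1)&(px.min(1)>70)
q=P[m]; print(len(q)); c=q.mean(0); n=np.linalg.svd(q-c)[2][2]; print("flap tilt deg",np.degrees(np.arccos(abs(n[2]))),c,n,q[:,2].max())
print(telemetry.get_state()["t"])
E
```

```text
tcp_pos: [0.6082, 0.0333, 0.1548]
force: [0.1, -0.2, 0.7]
tcp_pos: [0.6083, 0.0334, 0.2306]
force: [0.9, -0.7, 0.1]
tcp_pos: [0.6085, 0.0334, 0.2696]
force: [0.6, 0.2, -0.3]
t: 20.75
tcp_pos: [0.6083, 0.0336, 0.2687]
force: [0.5, 0.5, -0.2]
54
flap tilt deg 80.69629403795656 [ 0.55868973 -0.08574663  0.25899013] [ 0.22679717  0.96043043 -0.16166765] 0.278600931134676
21.35
```

View pics/w3.png

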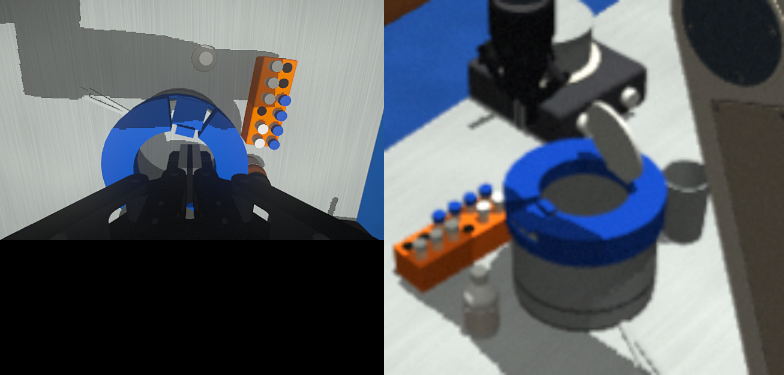

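The flap stands at about 80.7° (1.41 rad), the gripper is clear, and the neighbours are upright. I'll run a quick numeric check on the pot's position and then hand in.

Run:
```python
from h import *
p0=cv2.imread("pics/side1.png"); p,d=camera("side")
f=lambda im: (lambda h:((h[...,0]>105)&(h[...,0]<125)&(h[...,1]>150)&(h[...,2]>60)).astype(np.uint8))(cv2.cvtColor(im,cv2.COLOR_BGR2HSV))
for im in (p0,p):
    m=f(im)[165:225,285:375]; ys,xs=np.nonzero(m); print(xs.min()+285,xs.max()+285,ys.min()+165,ys.max()+165)
for n,(u0,u1,v0,v1) in dict(small=(278,300,212,250),rackL=(252,272,195,228),tweez=(340,370,235,270),tum=(366,384,172,210)).items():
    sh=cv2.phaseCorrelate(np.float64(cv2.cvtColor(p0[v0:v1,u0:u1],6)),np.float64(cv2.cvtColor(p[v0:v1,u0:u1],6)))
    print(n,np.round(sh[0],2),round(sh[1],2))
s=telemetry.get_state(); print(s["t"],s["force"])
r.job_done()
```

```text
285 363 165 207
285 363 165 206
small [-0.85 -0.22] 0.46
rackL [-0.27  0.01] 0.93
tweez [ 0.32 -0.3 ] 0.7
tum [-0.84  0.48] 0.76
21.4 [-0.83249724 -1.16088449  0.29436347]
the job is handed in; nothing more can be done
```

The pot is open and the job is handed in at t ≈ 21 s. No verdict is reported, so the results below are my own checks.

**What I did:**
- With the fingers shut, I touched the rim on the robot's side at about 4 N.
- I slid along the rim towards +y at about 5–8 N. The force dropped to zero at the notch edge, about 88° round from world +x.
- I pressed the catch about 6 mm down at about 5 N; the flap sprang up, and I lifted straight clear.
- I had already seen the notch in the camera images, so I knew which way to go. The edge itself was found by touch.

**Last checks:**
- **Flap:** it stands at about 81° (1.41 rad), measured from depth.
- **Pot and neighbours:** in the side view the blue lid's edges are within 1 px of the start (its left and upper limits lay on the crop border, so they prove little). The small bottle, rack, tweezers and tumbler are within about 1 px (roughly 3 mm). I did not measure the big bottle, jar and tip box, but the arm never went near the big bottle or the tip box, and stayed well above the jar.
- **Robot:** the force reading is back to noise, so it touches nothing.
- **Catch:** I could not measure its angle. I only saw it look sprung back after the finger left.

**Disagreement:** the reported TCP stood about 35 mm below the visible fingertips. Contact with the 168 mm rim came at a TCP height of 0.133 m. I therefore went by force and camera depth for height. If the judge's grasp point follows the reported TCP, it was at about 0.152 m on the rim, only just above the 0.15 m limit.

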